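# Pour out the large milling ball

### The arm

A 6-joint arm with a two-finger parallel gripper is mounted at the origin on the work surface. World frame = base frame: x ahead of the robot, y to its left, z up, the work surface at z = 0. Lengths are in m, angles in rad, forces in N, time in s.
With the tool pointing down it reaches from about 0.375 to 0.9 m from the base axis. Payload 3.1 kg.
Tool frame: the origin (TCP) lies on the centre line of the jaws, within the pads' length; the fingertips stand 8 mm ahead of it and the grasp point (between the pads) lies 11 mm behind it; z points along the fingers, y is the line along which they close (so a half turn about z gives the same grasp; the last joint's range is limited). The gripper opens to 87 mm and grips with 3 to 60 N. Pads are 19 mm wide; open, the fingers measure 117 mm over their backs; the gripper's body (75 mm by 190 mm) begins 51 mm behind the grasp point.
Start: joints at [1.065, 0.527, 1.433, -0, 1.181, -0.178], TCP at [0.201, 0.592, 0.192] pointing down, gripper open.
Joint ranges: [-3.08, 3.08], [-0.75, 2.2], [0.22, 2.44], [-1.43, 4.57], [0, 2.65], [-2.85, 2.85]. Speed limits (rad/s): [2.79, 2.79, 3.14, 3.14, 3.14, 3.14].

### API

Orientations are given as a unit quaternion [w, x, y, z].
In Python, from cell import robot gives the robot as it stands. The module is installed in compiled form; this text tells all that it offers.
- The arm moves only by the shell command python3 -m creep 'ROWS' [OPENING]. ROWS is JSON, a list that holds one entry, the list of rows, each a list of 6 numbers: the shift along the tool's x, y, z as a fraction of full scale, then the turn, a rotation vector about the tool's x, y, z as a fraction of full scale. In form: [[[dx, dy, dz, wx, wy, wz], ...]]. A call has exactly 8 rows; each row is the pose to reach, as a shift and turn from the pose commanded when the call began, along the tool's axes at that moment, turning the shorter way round; what a row does not reach only later rows make up. Full scale, the value 1, is 120 mm for a shift and 180 degrees for a turn. A row lasts 1/8 s, in which the tool goes at most 62.5 mm and 10.7 degrees, less where a joint would pass 70% of its speed; a pose out of reach is approached as far as the arm can. A call with a number of a shift or a turn outside -1 to 1 is refused whole. A call with a gripper value outside its range is refused whole. OPENING is the closure in counts, from 0 (fully open) to 255 (shut), set as the call begins (- or left out, the last holds). The fingers move at their own pace and stop on an object; the grip force is fixed at half the most. Time passes only in rows, so rows that repeat a pose let the fingers close, or fill a call up. It gives the time, the measured TCP pose, the force, the opening and the grip force at its end, in the units of the state.
- robot.get_state(): the state, without advancing time (a new reading comes with each control period).
- robot.camera(name): name is "scene" or "side" or "wrist"; returns a dict with "color" (384x512x3 uint8, red, green, blue), "intrinsics" (3x3 intrinsics, pixels), "distortion" ([k1, k2, p1, p2, k3] as OpenCV has them; the pictures are not rectified), "position" and "rotation" of the camera in the world; the wrist camera has in their place "tool_from_camera" (4x4, takes a point from camera to tool coordinates, whose origin is the TCP and whose axes are the flange's). Camera axes: x right, y down, z forward; pixel columns grow to the right and rows downward; lengths in m; the calibration is good to about 2 mm. A picture is of the moment at which its call begins: read the wrist's pose just before it. There is no depth.
- robot.job_done(): hands the job in; it is judged then, once.
The state is a dict: "time": time; "q": joint angles; "joint_velocities": joint speeds; "joint_torque": joint torques, N m; "tool_pos": TCP position; "orientation": TCP orientation; "wrist_force": force on the tool from outside, world axes, zero at the start; "moment": the same for the moment, N m; "grip_width": finger opening in m; "finger_force": force on a finger pad.
Only numpy, scipy, OpenCV 4.12 (cv2) and the standard library are available. Lean on these libraries where they do the work, as an engineer would, in place of code of your own. Each camera call takes 0.05 s, during which the arm holds its last target. There are 200 camera calls.

### The job

Lift the sorting tray by its post and tip it on one corner so that the large milling ball rolls out through the gap at its bay's corner into the terracotta bowl, while everything else stays in its own bay. Don't touch the large ball with the gripper and don't push the bowl or the other things on the table about. Then set the tray back flat on the table and let go.

Things in the scene. Friction and masses are not known exactly. Their poses are not given: they have to be found in the camera images.
- tray: Square plywood tray, 190 x 190 mm, 0.35 kg empty, 0.7 kg full. Origin: centre of its underside, z up, x and y along its sides. Floor 6 mm thick. Rim and cross divider 6 mm thick, tops 34 mm above the underside, make four bays of about 86 mm: the large ball in the +x +y bay, small balls in the -x +y and +x -y bays, rods in the -x -y bay. At every outer corner the rim is cut away.
- tray_post (a point): Grip place on the upright square wooden post, 28 x 28 mm (sides parallel to the tray's), in the tray's middle: on its axis, 90 mm above the tray's underside. The post's top is at 110 mm. The large ball reaches up to 56 mm.
- tray_corner (a point): Outer corner of the large ball's bay, at floor level: 95 mm along tray x and y from the centre, 6 mm above the underside. Here, as at the other corners, the rim is cut away for 53 mm along both sides, leaving a 6 mm sill. A ball rolls out over it when the tray is tipped on this corner by 20 to 35 degrees (less if tipped fast); tip slowly, lest other balls jump their sills.
- large_center (a point): White glazed-porcelain ball, 50 mm diameter, 155 g, the large one; this point is its centre.
- small1_center (a point): White glazed-porcelain ball, 28 mm diameter, 28 g, one of the four small ones; this point is its centre.
- small2_center (a point): White glazed-porcelain ball, 28 mm diameter, 28 g, one of the four small ones; this point is its centre.
- small3_center (a point): White glazed-porcelain ball, 28 mm diameter, 28 g, one of the four small ones; this point is its centre.
- small4_center (a point): White glazed-porcelain ball, 28 mm diameter, 28 g, one of the four small ones; this point is its centre.
- rod1_center (a point): White porcelain cylinder, 30 mm diameter, 30 mm long, standing in the tray; this point is its centre.
- rod2_center (a point): White porcelain cylinder, 30 mm diameter, 30 mm long, standing in the tray; this point is its centre.
- bowl: Loose terracotta bowl, 0.9 kg, open at the top, rim outer radius 110 mm, height 70 mm, wall 6 mm, on a narrower foot. Origin: centre of its underside.
- glaze_jar: Bystander: white plastic jar with a black lid, 80 mm diameter, 100 mm high. Origin: centre of its underside.
- mug: Bystander: grey clay-coloured mug, 80 mm diameter, 85 mm high, with a side handle. Origin: centre of its underside.
- wedge: Bystander: flat fired-clay block, 140 x 90 x 30 mm. Origin: centre of its underside.
- large: The large ball itself; its origin lies on its surface and turns with it, so use the centre point.
There are look-alikes about, which are no part of the job. Leave any purple look-alike of the large alone.

How it is judged:
By the outcome, as a careful person would: the job done as asked, in the order asked, and still so for the second after the job is handed in, with the robot touching nothing.
It also fails if it takes over 72 s, if anything falls off the work surface, if the arm or the gripper's body presses on something with over 40 N, if the wrist force passes 120 N, or if a joint passes its speed limit or range.

## Working session

There is one attempt and no reset: what is moved stays moved. The work goes in short steps, Python scripts to look and compute and a shell command to move; the robot and the scene stay as the last step left them, time stands still between calls to the robot, and variables do not carry over. Pictures are saved under pics/ and viewed, at most 10 in all, crops included, and the job is handed in when it is done.

```bash
mkdir -p pics; cat > h.py <<'E'
import numpy as np, cv2
from cell import robot
from scipy.spatial.transform import Rotation as R
def tool():
    s=robot.get_state(); q=s['orientation']
    T=np.eye(4); T[:3,:3]=R.from_quat([q[1],q[2],q[3],q[0]]).as_matrix(); T[:3,3]=s['tool_pos']; return T
def shot(name):
    T=tool(); c=robot.camera(name)
    if name=='wrist':
        W=T@np.array(c['tool_from_camera']); c['position']=W[:3,3]; c['rotation']=W[:3,:3]
    c['position']=np.array(c['position']);c['rotation']=np.array(c['rotation'])
    if c['rotation'].shape==(4,): 
        q=c['rotation']; c['rotation']=R.from_quat([q[1],q[2],q[3],q[0]]).as_matrix()
    return c
def ray(c,uv):
    p=cv2.undistortPoints(np.array([[uv]],float),np.array(c['intrinsics'],float),np.array(c['distortion'],float))[0,0]
    d=c['rotation']@np.array([p[0],p[1],1]); return c['position'],d/np.linalg.norm(d)
def onz(c,uv,z):
    o,d=ray(c,uv); return o+d*(z-o[2])/d[2]
def tri(rays):
    A=np.zeros((3,3));b=np.zeros(3)
    for o,d in rays:
        P=np.eye(3)-np.outer(d,d);A+=P;b+=P@o
    x=np.linalg.solve(A,b); return x,[np.linalg.norm((np.eye(3)-np.outer(d,d))@(x-o)) for o,d in rays]
def proj(c,p):
    Rm=c['rotation'].T; rv,_=cv2.Rodrigues(Rm)
    return cv2.projectPoints(np.array([p],float).reshape(-1,1,3),rv,-Rm@c['position'],np.array(c['intrinsics'],float),np.array(c['distortion'],float))[0].reshape(-1,2)
E
python3 - <<'E'
from h import *
import pickle
np.set_printoptions(precision=3,suppress=True)
D={}
for n in('scene','side','wrist'):
    c=shot(n);D[n]=c;cv2.imwrite(f'pics/{n}0.png',c['color'][...,::-1]);print(n,c['position'],c['rotation'].tolist())
pickle.dump(D,open('d0.pkl','wb'))
print(robot.get_state())
E
```

```text
scene [1.037 0.538 1.176] [[-0.7421317293777867, 0.570338032654245, -0.3520724708903279], [0.6701652981715341, 0.6228690227781364, -0.4036243966735266], [-0.010907308439493363, -0.5354892239545955, -0.8444716227624887]]
side [0.344 0.857 0.653] [[-0.9618059859159735, -0.15357751768200312, 0.22659036060440885], [-0.2737017745738791, 0.5272469941699518, -0.8044239838131757], [0.004072352061335355, -0.8357179866446485, -0.5491437541730795]]
wrist [0.124 0.618 0.384] [[0.32134553614892025, 0.904119395197515, 0.28161172849304567], [0.9469610650119291, -0.3063869685615099, -0.0969111286032696], [-0.001337067176345623, 0.29781730091343955, -0.9546219500556216]]
{'time': 0.15, 'q': array([ 1.064,  0.528,  1.434,  0.   ,  1.181, -0.179]), 'joint_velocities': array([ 0.001, -0.002, -0.004, -0.001, -0.   ,  0.001]), 'joint_torque': array([  0.   , -44.043, -17.684,   0.063,   0.055,  -0.   ]), 'tool_pos': array([0.201, 0.591, 0.191]), 'orientation': array([-0.   ,  0.163,  0.987, -0.001]), 'wrist_force': array([0.331, 0.204, 0.153]), 'moment': array([-0.021,  0.004,  0.001]), 'finger_force': 0.0, 'grip_width': 0.08722119661207799}
```

View pics/scene0.png

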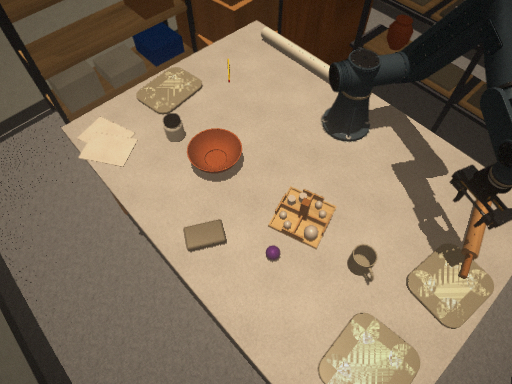

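View pics/side0.png

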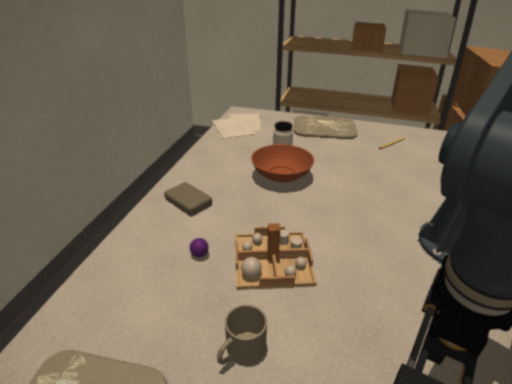

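The scene view shows the tray at about (302,216), with the post at (305,201) and the large ball at (311,233). The bowl is at (215,152), the mug at (363,260), the wedge at (205,235), the jar at (173,126) and the purple ball at (273,253). In the side view the large ball is at (251,268) and the post top at (273,228). Next I'll enlarge the tray.

```bash
python3 - <<'E'
from h import *
import pickle
np.set_printoptions(precision=4,suppress=True)
D=pickle.load(open('d0.pkl','rb'))
a=cv2.resize(D['scene']['color'][175:260,255:355],None,fx=4,fy=4,interpolation=cv2.INTER_CUBIC)
b=cv2.resize(D['side']['color'][215:300,225:325],None,fx=4,fy=4,interpolation=cv2.INTER_CUBIC)
cv2.imwrite('pics/tray.png',np.hstack([a,b])[...,::-1])
s,d=D['scene'],D['side']
print('ball',tri([ray(s,(311,233)),ray(d,(251.5,268))]))
# bowl: colour mask, ellipse of outline
for n in('scene','side'):
    c=D[n];h=cv2.cvtColor(c['color'],cv2.COLOR_RGB2HSV)
    m=((h[...,0]<10)&(h[...,1]>140)&(h[...,2]>60)).astype(np.uint8)
    N,l,st,ce=cv2.connectedComponentsWithStats(m)
    for i in range(1,N):
        if st[i,4]>300: print(n,st[i],ce[i])
for n,uv,z in(('mug',(363,255),.085),('wedge',(204,233),.03),('jar',(172,121),.1),('purple',(273,253),.025),('bowlrim',(215,148),.07)): print(n,onz(s,uv,z))
for n,uv,z in(('mug',(246,322),.085),('wedge',(188,195),.03),('jar',(284,127),.1),('purple',(199,247),.025),('bowlrim',(283,161),.07)): print(n,onz(d,uv,z))
E
```

```text
ball (array([0.517 , 0.2662, 0.0293]), [np.float64(0.001976016628947479), np.float64(0.001976016628947428)])
scene [ 187  129   55   44 1646] [214.3706 149.6434]
side [ 252  145   62   37 1372] [282.3899 161.4155]
mug [0.4773 0.449  0.085 ]
wedge [0.7969 0.0139 0.03  ]
jar [ 0.5972 -0.4385  0.1   ]
purple [0.668  0.2303 0.025 ]
bowlrim [ 0.5438 -0.2298  0.07  ]
mug [0.4714 0.4545 0.085 ]
wedge [0.7919 0.0198 0.03  ]
jar [ 0.5847 -0.4214  0.1   ]
purple [0.6677 0.2261 0.025 ]
bowlrim [ 0.5415 -0.2059  0.07  ]
```

View pics/tray.png

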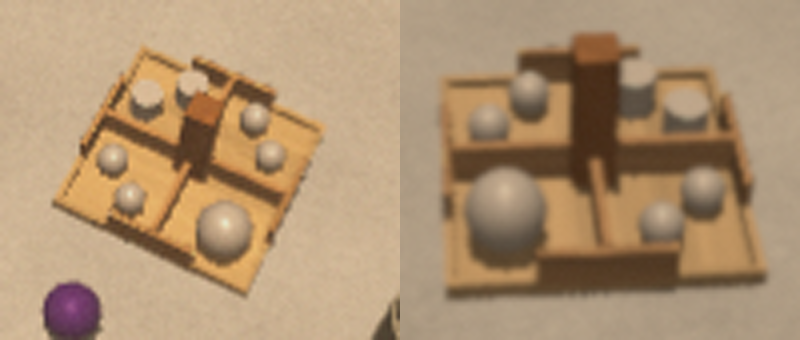

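The tray crop shows the large ball's bay at the bottom of the scene crop, with its corner at (245,295). In the side crop the same bay is bottom-left, with its corner at (47,292). The rods are in the opposite bay.

```bash
python3 - <<'E'
from h import *
import pickle
np.set_printoptions(precision=4,suppress=True)
D=pickle.load(open('d0.pkl','rb'));s,d=D['scene'],D['side']
S=lambda x,y:(255+x/4-.375,175+y/4-.375)
V=lambda x,y:(225+(x-400)/4-.375,215+y/4-.375)
C={'L':((245,292),(449,290)),'R':((322,125),(765,275)),'T':((145,48),(712,72)),'Lf':((55,205),(444,78)),'post':((204,107),(596,46)),'ball':((223,232),(506,212))}
P=[]
for k,(a,b) in C.items():
    x,r=tri([ray(s,S(*a)),ray(d,V(*b))]);print(k,x,r[0],onz(s,S(*a),.006),onz(d,V(*b),.006))
    if len(P)<4:P.append(x)
P=np.array(P);print('centre',P.mean(0));u=P[0]-P[2];v=P[1]-P[3]
print('diag L-T',np.degrees(np.arctan2(u[1],u[0])),np.linalg.norm(u),'R-Lf',np.degrees(np.arctan2(v[1],v[0])),np.linalg.norm(v))
# bowl rim from extreme columns: rays tangent; use rim centre by projecting circle
for n,c in D.items():
    if n=='wrist':continue
    h=cv2.cvtColor(c['color'],cv2.COLOR_RGB2HSV)
    m=((h[...,0]<10)&(h[...,1]>140)&(h[...,2]>60)).astype(np.uint8)
    N,l,st,ce=cv2.connectedComponentsWithStats(m)
    i=1+np.argmax(st[1:,4]); pts=cv2.findContours((l==i).astype(np.uint8),0,1)[0][0][:,0]
    # upper half of outline is rim: map to z=.07, fit circle robustly
    y0=st[i,1]+st[i,3]*.45
    p=np.array([onz(c,q,.07)[:2] for q in pts if q[1]<y0])
    A=np.c_[2*p,np.ones(len(p))];w=np.linalg.lstsq(A,(p**2).sum(1),rcond=None)[0]
    print('bowl',n,w[:2],np.sqrt(w[2]+w[:2]@w[:2]))
E
```

```text
L [0.5376 0.3125 0.0074] 0.00017911097213997538 [0.5371 0.3124 0.006 ] [0.5379 0.3111 0.006 ]
R [0.3605 0.2484 0.0072] 0.0015017977713849768 [0.3584 0.2471 0.006 ] [0.3615 0.2489 0.006 ]
T [0.4225 0.0766 0.0107] 0.0004925489366593903 [0.4195 0.0744 0.006 ] [0.4233 0.0715 0.006 ]
Lf [0.6004 0.1374 0.0102] 0.0028643466110955325 [0.6011 0.1382 0.006 ] [0.6008 0.1294 0.006 ]
post [0.4811 0.1929 0.1106] 0.000571652399820072 [0.4259 0.1586 0.006 ] [0.5078 0.0657 0.006 ]
ball [0.5179 0.2641 0.0289] 0.0012755755436506182 [0.5086 0.2596 0.006 ] [0.5236 0.2409 0.006 ]
centre [0.4802 0.1937 0.0089]
diag L-T 63.99544609828499 0.2625259656904236 R-Lf 155.16202565982059 0.2643426817153925
bowl scene [ 0.5493 -0.2289] 0.10526687753664343
bowl side [ 0.5475 -0.2223] 0.10145406107764891
```

```bash
cat > go.py <<'E'
import sys
from h import *
np.set_printoptions(precision=3,suppress=True)
def down(yaz):
    a=np.radians(yaz); y=np.array([np.cos(a),np.sin(a),0]); z=np.array([0,0,-1.]); return np.c_[np.cross(y,z),y,z]
def delta(p,Rt,T=None):
    T=tool() if T is None else T
    return np.r_[T[:3,:3].T@(np.array(p)-T[:3,3])/.12, R.from_matrix(T[:3,:3].T@Rt).as_rotvec()/np.pi]
if __name__=='__main__':
    x,y,z,a=map(float,sys.argv[1:5]); print(delta((x,y,z),down(a)), tool()[:3,3], robot.get_state()['time'])
E
python3 go.py .4805 .1935 .20 109.4
```

```text
[-3.273 -2.387 -0.068 -0.    -0.    -0.212] [0.201 0.591 0.191] 0.15
```

```bash
for i in 1; do
python3 -m creep '[[[-0.15,-0.1,-0.1,0,0,0],[-0.3,-0.2,-0.2,0,0,0],[-0.5,-0.35,-0.2,0,0,0],[-0.7,-0.5,-0.2,0,0,0],[-0.85,-0.6,-0.2,0,0,0],[-0.95,-0.68,-0.2,0,0,0],[-1,-0.72,-0.2,0,0,0],[-1,-0.72,-0.2,0,0,0]]]'
python3 -m creep '[[[-0.15,-0.1,0,0,0,0],[-0.3,-0.2,0,0,0,0],[-0.5,-0.35,0,0,0,0],[-0.7,-0.5,0,0,0,0],[-0.85,-0.6,0,0,0,0],[-0.95,-0.68,0,0,0,0],[-1,-0.72,0,0,0,0],[-1,-0.72,0,0,0,0]]]'
python3 -m creep '[[[-0.15,-0.1,0,0,0,0],[-0.3,-0.2,0,0,0,0],[-0.5,-0.35,0,0,0,0],[-0.7,-0.5,0,0,0,0],[-0.85,-0.6,0,0,0,0],[-0.95,-0.68,0,0,0,0],[-1,-0.72,0,0,0,0],[-1,-0.72,0,0,0,0]]]'
done; python3 go.py .4805 .1935 .20 109.4
```

```text
time: 1.15
tool_pos: [0.2873, 0.471, 0.2166]
orientation: [0.0, 0.164, 0.987, 0.0]
wrist_force: [0.9, 1.3, -0.7]
grip_width: 0.087
finger_force: 0.0
time: 2.15
tool_pos: [0.3727, 0.351, 0.2163]
orientation: [-0.0, 0.163, 0.987, 0.0]
wrist_force: [-0.4, 0.1, -0.2]
grip_width: 0.0872
finger_force: 0.0
time: 3.15
tool_pos: [0.4584, 0.2305, 0.2162]
orientation: [-0.0, 0.163, 0.987, 0.0]
wrist_force: [0.6, -0.0, 0.0]
grip_width: 0.0869
finger_force: 0.0
[-0.274 -0.233  0.135  0.    -0.    -0.212] [0.458 0.231 0.216] 3.15
```

```bash

python3 -m creep '[[[-0.05,-0.05,0.02,0,0,-0.03],[-0.1,-0.1,0.04,0,0,-0.07],[-0.15,-0.15,0.06,0,0,-0.11],[-0.2,-0.2,0.08,0,0,-0.15],[-0.25,-0.23,0.1,0,0,-0.19],[-0.274,-0.233,0.135,0,0,-0.212],[-0.274,-0.233,0.135,0,0,-0.212],[-0.274,-0.233,0.135,0,0,-0.212]]]'
python3 - <<'E'
from h import *
import pickle
c=shot('wrist');pickle.dump(c,open('w1.pkl','wb'));cv2.imwrite('pics/w1.png',c['color'][...,::-1])
print(proj(c,[[.4811,.1929,.11]]),c['position'])
E
```

```text
time: 4.15
tool_pos: [0.4803, 0.1939, 0.2001]
orientation: [-0.0, -0.168, 0.986, 0.0]
wrist_force: [0.8, 0.1, -0.1]
grip_width: 0.0873
finger_force: 0.0
[[251.53086404 182.4763122 ]] [0.40323096 0.16634499 0.39278646]
```

View pics/w1.png

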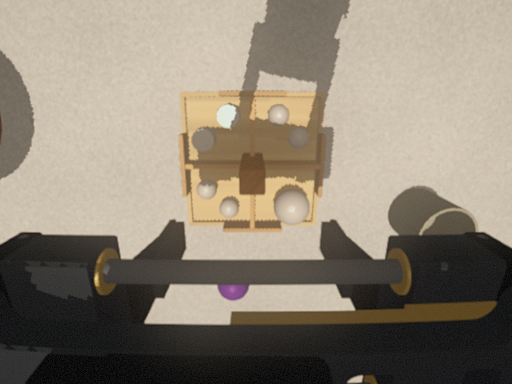

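The wrist view shows the post top centred at (252,182), which matches the prediction of (251.5,182.5). The tray edges run parallel to the image, so the grasp is aligned. I'll descend 125 mm and close.

```bash
python3 go.py .481 .193 .076 109.4
python3 -m creep '[[[0,0,0.1,0,0,0],[0,0,0.25,0,0,0],[0,0,0.4,0,0,0],[0,0,0.55,0,0,0],[0,0,0.7,0,0,0],[0,0,0.8,0,0,0],[0,0,0.85,0,0,0],[0,0,0.85,0,0,0]]]'
python3 go.py .481 .193 .076 109.4
```

```text
[-0.002 -0.008  1.035  0.     0.    -0.   ] [0.48  0.194 0.2  ] 4.2
time: 5.2
tool_pos: [0.4806, 0.1934, 0.0978]
orientation: [-0.0, -0.168, 0.986, 0.0]
wrist_force: [-0.1, -0.3, -0.2]
grip_width: 0.0871
finger_force: 0.0
[-0.003 -0.004  0.181  0.    -0.    -0.   ] [0.481 0.193 0.098] 5.2
```

```bash

python3 -m creep '[[[0,0,0.03,0,0,0],[0,0,0.07,0,0,0],[0,0,0.11,0,0,0],[0,0,0.15,0,0,0],[0,0,0.18,0,0,0],[0,0,0.18,0,0,0],[0,0,0.18,0,0,0],[0,0,0.18,0,0,0]]]'
python3 -m creep '[[[0,0,0,0,0,0],[0,0,0,0,0,0],[0,0,0,0,0,0],[0,0,0,0,0,0],[0,0,0,0,0,0],[0,0,0,0,0,0],[0,0,0,0,0,0],[0,0,0,0,0,0]]]' 255
python3 -m creep '[[[0,0,-0.02,0,0,0],[0,0,-0.05,0,0,0],[0,0,-0.1,0,0,0],[0,0,-0.15,0,0,0],[0,0,-0.2,0,0,0],[0,0,-0.25,0,0,0],[0,0,-0.28,0,0,0],[0,0,-0.3,0,0,0]]]'

```

```text
time: 6.2
tool_pos: [0.4809, 0.1934, 0.0766]
orientation: [0.0, -0.168, 0.986, -0.0]
wrist_force: [0.0, -1.6, -0.1]
grip_width: 0.0869
finger_force: 0.0
time: 7.2
tool_pos: [0.4807, 0.1933, 0.0764]
orientation: [-0.0, -0.168, 0.986, -0.0]
wrist_force: [0.7, -0.5, 0.5]
grip_width: 0.0274
finger_force: 30.0
time: 8.2
tool_pos: [0.4807, 0.1933, 0.1128]
orientation: [0.0, -0.168, 0.986, -0.0]
wrist_force: [0.6, 0.2, -7.0]
grip_width: 0.0273
finger_force: 30.0
```

```bash
python3 - <<'E'
from go import *
W=[(.481,.193,.113,109.4),(.5,.13,.17,74.4),(.52,.06,.215,34.4),(.54,-.01,.225,-5.6),(.5485,-.091,.225,-45)]
for a,b in zip(W,W[1:]):
    T=np.eye(4);T[:3,:3]=down(a[3]);T[:3,3]=a[:3];print(delta(b[:3],down(b[3]),T))
E
```

```text
[ 0.025 -0.548 -0.475  0.     0.     0.194]
[-0.317 -0.517 -0.375  0.     0.     0.222]
[-0.575 -0.192 -0.083  0.     0.     0.222]
[-0.665  0.136  0.     0.     0.     0.219]
```

```bash

python3 -m creep '[[[0,-0.03,-0.03,0,0,0.01],[0,-0.08,-0.07,0,0,0.03],[0.01,-0.16,-0.14,0,0,0.06],[0.01,-0.27,-0.24,0,0,0.1],[0.02,-0.38,-0.33,0,0,0.14],[0.02,-0.47,-0.4,0,0,0.17],[0.02,-0.52,-0.45,0,0,0.19],[0.025,-0.55,-0.475,0,0,0.194]]]'
python3 -m creep '[[[-0.02,-0.03,-0.02,0,0,0.01],[-0.05,-0.08,-0.06,0,0,0.03],[-0.1,-0.16,-0.11,0,0,0.07],[-0.16,-0.26,-0.19,0,0,0.11],[-0.22,-0.36,-0.26,0,0,0.15],[-0.27,-0.44,-0.32,0,0,0.19],[-0.3,-0.49,-0.36,0,0,0.21],[-0.317,-0.517,-0.375,0,0,0.222]]]'
python3 - <<'E'
from go import *
c=shot('wrist');cv2.imwrite('pics/w2.png',c['color'][...,::-1])
print(delta((.54,-.01,.225),down(-5.6)),robot.get_state()['q'])
E
```

```text
time: 9.2
tool_pos: [0.4999, 0.1295, 0.1697]
orientation: [0.0, 0.136, 0.991, -0.0]
wrist_force: [0.4, -0.3, -7.0]
grip_width: 0.0266
finger_force: 30.0
time: 10.2
tool_pos: [0.5196, 0.0598, 0.2144]
orientation: [-0.0, 0.467, 0.885, -0.0]
wrist_force: [0.4, -0.5, -7.5]
grip_width: 0.0272
finger_force: 30.0
[-0.574 -0.188 -0.088 -0.     0.     0.222] [-0.1    0.363  1.66  -0.     1.119 -0.699]
```

View pics/w2.png

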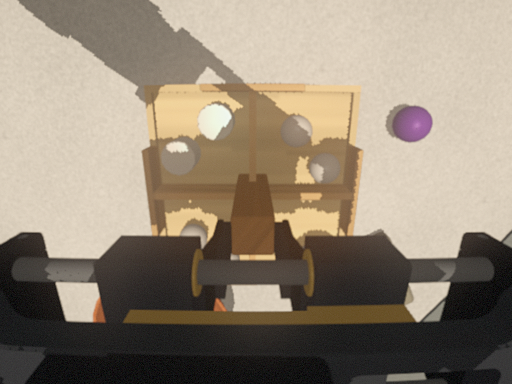

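The held tray hangs square below the jaws. The rods are at (215,120) and (178,155), and small balls at (295,130), (323,168) and (193,236) are in their bays; the rest are hidden by the gripper. I'll go on to the bowl.

```bash

python3 -m creep '[[[-0.03,-0.01,0,0,0,0.01],[-0.08,-0.03,-0.01,0,0,0.03],[-0.17,-0.06,-0.03,0,0,0.07],[-0.28,-0.09,-0.04,0,0,0.11],[-0.4,-0.13,-0.06,0,0,0.15],[-0.49,-0.16,-0.08,0,0,0.19],[-0.54,-0.18,-0.088,0,0,0.21],[-0.574,-0.188,-0.088,0,0,0.222]]]'
python3 -m creep '[[[-0.03,0.01,0,0,0,0.01],[-0.09,0.02,0,0,0,0.03],[-0.19,0.04,0,0,0,0.07],[-0.33,0.07,0,0,0,0.11],[-0.46,0.1,0,0,0,0.15],[-0.56,0.12,0,0,0,0.19],[-0.63,0.13,0,0,0,0.21],[-0.665,0.136,0,0,0,0.219]]]'
python3 - <<'E'
from go import *
import pickle
a=shot('scene');b=shot('side')
pickle.dump((a,b),open('d3.pkl','wb'))
cv2.imwrite('pics/s3.png',np.hstack([cv2.resize(a['color'][60:260,120:370],None,fx=1.6,fy=1.6),cv2.resize(b['color'][60:260,180:430],None,fx=1.6,fy=1.6)])[...,::-1])
th=np.radians(10);ax=np.cross([0,0,1],[0,-1,0]);Rt=R.from_rotvec(ax*th).as_matrix()
print(delta((.5485,-.091,.225),down(-45)),'tip10',delta((.5485,-.091,.225),Rt@down(-45)),robot.get_state()['q'])
E
```

```text
time: 11.25
tool_pos: [0.54, -0.0095, 0.2246]
orientation: [-0.0, 0.741, 0.672, -0.0]
wrist_force: [0.4, -0.3, -7.9]
grip_width: 0.0271
finger_force: 30.0
time: 12.25
tool_pos: [0.5488, -0.0906, 0.2248]
orientation: [-0.0, 0.924, 0.383, -0.0]
wrist_force: [0.3, 0.4, -7.3]
grip_width: 0.0273
finger_force: 30.0
[-0.005  0.    -0.001 -0.    -0.     0.001] tip10 [-0.005  0.    -0.001  0.039  0.039  0.001] [-0.364  0.397  1.568  0.     1.177  0.419]
```

View pics/s3.png

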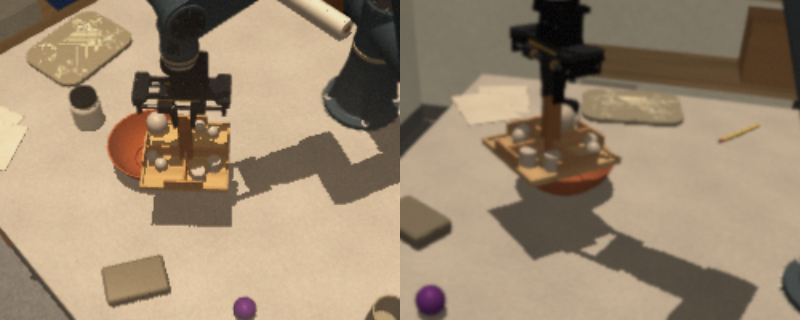

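```bash

python3 -m creep '[[[0,0,0,0.002,0.002,0],[0,0,0,0.006,0.006,0],[0,0,0,0.011,0.011,0],[0,0,0,0.016,0.016,0],[0,0,0,0.021,0.021,0],[0,0,0,0.026,0.026,0],[0,0,0,0.031,0.031,0],[0,0,0,0.035,0.035,0]]]'
python3 -m creep '[[[0,0,0,0.004,0.004,0],[0,0,0,0.008,0.008,0],[0,0,0,0.013,0.013,0],[0,0,0,0.018,0.018,0],[0,0,0,0.023,0.023,0],[0,0,0,0.028,0.028,0],[0,0,0,0.032,0.032,0],[0,0,0,0.035,0.035,0]]]'
python3 - <<'E'
from go import *
a=shot('scene');b=shot('side')
cv2.imwrite('pics/s4.png',np.hstack([cv2.resize(a['color'][85:205,150:300],None,fx=2.66,fy=2.66),cv2.resize(b['color'][80:200,200:350],None,fx=2.66,fy=2.66)])[...,::-1])
T=tool();print(T[:3,3],np.degrees(np.arccos(-T[2,2])),T[:3,2],robot.get_state()['q'],robot.get_state()['moment'])
E
```

```text
time: 13.35
tool_pos: [0.5489, -0.0907, 0.225]
orientation: [-0.072, 0.921, 0.382, 0.03]
wrist_force: [-0.2, 0.2, -7.8]
grip_width: 0.0269
finger_force: 30.0
time: 14.35
tool_pos: [0.5489, -0.0907, 0.225]
orientation: [-0.143, 0.912, 0.379, 0.059]
wrist_force: [0.4, -0.0, -7.8]
grip_width: 0.027
finger_force: 30.0
[ 0.549 -0.091  0.225] 17.829840267484663 [-0.001  0.306 -0.952] [-0.531  0.451  1.524  0.275  1.337  0.166] [-0.838  0.053 -0.052]
```

View pics/s4.png

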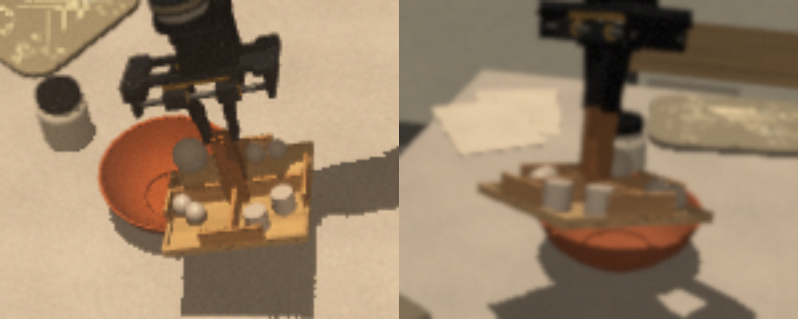

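At 18° the large ball sits in its corner at crop (190,155), over the bowl. The small balls at (188,210) and (262,150) and the rods are all in their bays. I'll keep tipping slowly.

```bash

python3 -m creep '[[[0,0,0,0.003,0.003,0],[0,0,0,0.006,0.006,0],[0,0,0,0.009,0.009,0],[0,0,0,0.012,0.012,0],[0,0,0,0.015,0.015,0],[0,0,0,0.018,0.018,0],[0,0,0,0.021,0.021,0],[0,0,0,0.024,0.024,0]]]'
python3 -m creep '[[[0,0,0,0.003,0.003,0],[0,0,0,0.006,0.006,0],[0,0,0,0.009,0.009,0],[0,0,0,0.012,0.012,0],[0,0,0,0.015,0.015,0],[0,0,0,0.018,0.018,0],[0,0,0,0.018,0.018,0],[0,0,0,0.018,0.018,0]]]'
```

```text
time: 15.45
tool_pos: [0.5489, -0.0905, 0.225]
orientation: [-0.192, 0.903, 0.375, 0.079]
wrist_force: [0.2, 0.4, -7.6]
grip_width: 0.0276
finger_force: 30.0
time: 16.45
tool_pos: [0.5489, -0.0904, 0.225]
orientation: [-0.228, 0.895, 0.372, 0.094]
wrist_force: [-0.1, -0.8, -7.3]
grip_width: 0.0268
finger_force: 30.0
```

```bash

python3 -m creep '[[[0,0,0,0.003,0.003,0],[0,0,0,0.006,0.006,0],[0,0,0,0.009,0.009,0],[0,0,0,0.012,0.012,0],[0,0,0,0.015,0.015,0],[0,0,0,0.015,0.015,0],[0,0,0,0.015,0.015,0],[0,0,0,0.015,0.015,0]]]'
python3 - <<'E'
from go import *
a=shot('scene');b=shot('side')
cv2.imwrite('pics/s5.png',np.hstack([cv2.resize(a['color'][85:205,150:300],None,fx=2.66,fy=2.66),cv2.resize(b['color'][80:200,200:350],None,fx=2.66,fy=2.66)])[...,::-1])
T=tool();print(T[:3,3],np.degrees(np.arccos(-T[2,2])),robot.get_state()['q'],robot.get_state()['moment'])
E
```

```text
time: 17.45
tool_pos: [0.5489, -0.0903, 0.2251]
orientation: [-0.257, 0.887, 0.369, 0.106]
wrist_force: [-0.3, -0.3, -7.3]
grip_width: 0.0269
finger_force: 30.0
[ 0.549 -0.09   0.225] 32.31917844489243 [-0.639  0.531  1.487  0.444  1.494  0.025] [-1.354  0.045 -0.027]
```

View pics/s5.png

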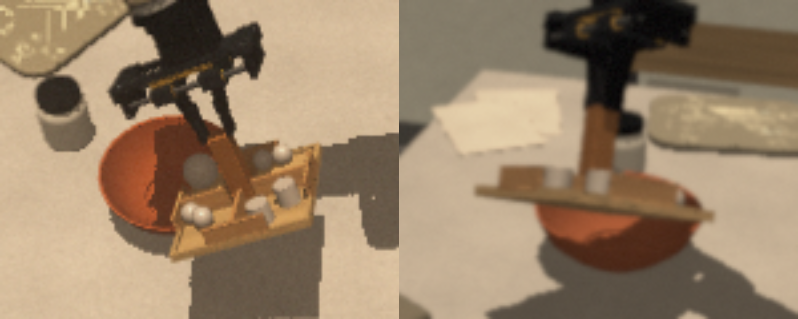

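At 32° the large ball is still in its corner at crop (198,170). Everything else is in place, so I'll tip further.

```bash

python3 -m creep '[[[0,0,0,0.004,0.004,0],[0,0,0,0.008,0.008,0],[0,0,0,0.012,0.012,0],[0,0,0,0.014,0.014,0],[0,0,0,0.014,0.014,0],[0,0,0,0.014,0.014,0],[0,0,0,0.014,0.014,0],[0,0,0,0.014,0.014,0]]]'
python3 -c "
from h import *
T=tool();s=robot.get_state();print(np.degrees(np.arccos(-T[2,2])),s['q'],s['moment'],s['wrist_force'])"
```

```text
time: 18.55
tool_pos: [0.5489, -0.0904, 0.2252]
orientation: [-0.285, 0.879, 0.365, 0.118]
wrist_force: [-0.3, -0.3, -5.8]
grip_width: 0.0273
finger_force: 30.0
35.87691996810606 [-0.6617759   0.5551957   1.47737046  0.48019771  1.53301143 -0.0023594 ] [-1.37597893  0.08812243  0.00674289] [-0.29171106 -0.29506305 -5.83957893]
```

The force fell by 1.5 N, so the ball is out. I'll level the tray slowly.

```bash

python3 -m creep '[[[0,0,0,-0.002,-0.002,0],[0,0,0,-0.006,-0.006,0],[0,0,0,-0.011,-0.011,0],[0,0,0,-0.016,-0.016,0],[0,0,0,-0.022,-0.022,0],[0,0,0,-0.028,-0.028,0],[0,0,0,-0.034,-0.034,0],[0,0,0,-0.04,-0.04,0]]]'
python3 -m creep '[[[0,0,0,-0.006,-0.006,0],[0,0,0,-0.012,-0.012,0],[0,0,0,-0.018,-0.018,0],[0,0,0,-0.024,-0.024,0],[0,0,0,-0.03,-0.03,0],[0,0,0,-0.036,-0.036,0],[0,0,0,-0.042,-0.042,0],[0,0,0,-0.048,-0.048,0]]]'
python3 -m creep '[[[0,0,0,-0.006,-0.006,0],[0,0,0,-0.012,-0.012,0],[0,0,0,-0.018,-0.018,0],[0,0,0,-0.024,-0.024,0],[0,0,0,-0.03,-0.03,0],[0,0,0,-0.036,-0.036,0],[0,0,0,-0.04,-0.04,0],[0,0,0,-0.043,-0.043,0]]]'
python3 - <<'E'
from go import *
print(delta((.5485,-.091,.225),down(-45)))
a=shot('scene');b=shot('side')
cv2.imwrite('pics/s6.png',np.hstack([cv2.resize(a['color'][85:205,150:300],None,fx=2.66,fy=2.66),cv2.resize(b['color'][80:200,200:350],None,fx=2.66,fy=2.66)])[...,::-1])
E
```

```text
time: 19.55
tool_pos: [0.5488, -0.0902, 0.2251]
orientation: [-0.205, 0.9, 0.374, 0.085]
wrist_force: [-0.4, -0.1, -6.1]
grip_width: 0.0269
finger_force: 30.0
time: 20.55
tool_pos: [0.5488, -0.0902, 0.225]
orientation: [-0.108, 0.917, 0.381, 0.044]
wrist_force: [0.8, -0.0, -6.3]
grip_width: 0.0272
finger_force: 30.0
time: 21.55
tool_pos: [0.5488, -0.0902, 0.225]
orientation: [-0.02, 0.923, 0.384, 0.008]
wrist_force: [0.4, 0.1, -5.7]
grip_width: 0.0273
finger_force: 30.0
[-0.007  0.003 -0.    -0.01  -0.01   0.001]
```

View pics/s6.png

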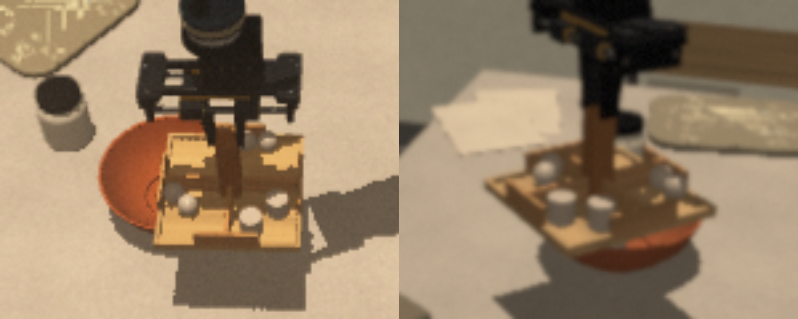

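The large ball's bay is now empty, and the small balls and rods are in their bays. The ball is hidden behind the tray at the bowl. I'll finish levelling, carry the tray back along the same path and look into the bowl on the way.

```bash

python3 -m creep '[[[0,0,0,-0.004,-0.004,0],[0,0,0,-0.008,-0.008,0],[-0.007,0.003,0,-0.01,-0.01,0],[-0.007,0.003,0,-0.01,-0.01,0.001],[-0.007,0.003,0,-0.01,-0.01,0.001],[-0.007,0.003,0,-0.01,-0.01,0.001],[-0.007,0.003,0,-0.01,-0.01,0.001],[-0.007,0.003,0,-0.01,-0.01,0.001]]]'
python3 - <<'E'
from go import *
W=[(.481,.193,.113,109.4),(.5,.13,.17,74.4),(.52,.06,.215,34.4),(.54,-.01,.225,-5.6),(.5485,-.091,.225,-45)][::-1]
print(delta(W[0][:3],down(-45)))
for a,b in zip(W,W[1:]):
    T=np.eye(4);T[:3,:3]=down(a[3]);T[:3,3]=a[:3];print(delta(b[:3],down(b[3]),T))
E
```

```text
time: 22.65
tool_pos: [0.5485, -0.0913, 0.225]
orientation: [-0.0, 0.924, 0.382, -0.0]
wrist_force: [0.3, 0.7, -5.5]
grip_width: 0.0273
finger_force: 30.0
[ 0.002 -0.002 -0.    -0.     0.    -0.   ]
[ 0.427 -0.527  0.     0.     0.    -0.219]
[ 0.564 -0.223  0.083  0.     0.    -0.222]
[ 0.575  0.192  0.375  0.     0.    -0.222]
[ 0.294  0.463  0.475  0.     0.    -0.194]
```

```bash

python3 -m creep '[[[0.02,-0.03,0,0,0,-0.01],[0.06,-0.08,0,0,0,-0.03],[0.13,-0.16,0,0,0,-0.07],[0.21,-0.26,0,0,0,-0.11],[0.3,-0.37,0,0,0,-0.15],[0.37,-0.45,0,0,0,-0.19],[0.41,-0.5,0,0,0,-0.21],[0.427,-0.527,0,0,0,-0.219]]]'
python3 -m creep '[[[0.03,-0.01,0,0,0,-0.01],[0.08,-0.03,0.01,0,0,-0.03],[0.17,-0.07,0.02,0,0,-0.07],[0.28,-0.11,0.04,0,0,-0.11],[0.39,-0.16,0.06,0,0,-0.15],[0.48,-0.19,0.07,0,0,-0.19],[0.54,-0.21,0.08,0,0,-0.21],[0.564,-0.223,0.083,0,0,-0.222]]]'
python3 - <<'E'
from go import *
import pickle
a=shot('scene');b=shot('side');pickle.dump((a,b),open('d7.pkl','wb'))
D=pickle.load(open('d0.pkl','rb'))
for n,c in(('scene',a),('side',b)):
    h=cv2.cvtColor(c['color'],cv2.COLOR_RGB2HSV);h0=cv2.cvtColor(D[n]['color'],cv2.COLOR_RGB2HSV)
    f=lambda h:((h[...,0]<10)&(h[...,1]>140)&(h[...,2]>60)).astype(np.uint8)
    for hh in(h0,h):
        m=f(hh);N,l,st,ce=cv2.connectedComponentsWithStats(m);i=1+np.argmax(st[1:,4]);print(n,st[i])
    x,y,w,hh_,_=st[i]
    sub=(h[...,1]<110).astype(np.uint8);M=np.zeros_like(sub);cv2.fillConvexPoly(M,cv2.convexHull(cv2.findContours((l==i).astype(np.uint8),0,1)[0][0]),1)
    N,l,st,ce=cv2.connectedComponentsWithStats(sub*cv2.erode(M,np.ones((3,3),np.uint8)))
    print([(s.tolist(),q.round(1).tolist()) for s,q in zip(st[1:],ce[1:]) if s[4]>15])
print(delta((.52,.06,.215),down(34.4)))
E
```

```text
time: 23.65
tool_pos: [0.5399, -0.0095, 0.225]
orientation: [-0.0, 0.74, 0.672, 0.0]
wrist_force: [0.1, 0.3, -6.5]
grip_width: 0.0267
finger_force: 30.0
time: 24.65
tool_pos: [0.52, 0.0599, 0.215]
orientation: [-0.0, 0.466, 0.885, -0.0]
wrist_force: [-0.9, 0.4, -6.4]
grip_width: 0.0272
finger_force: 30.0
scene [ 187  129   55   44 1646]
scene [ 188  129   54   43 1397]
[([211, 153, 12, 12, 113], [216.4, 158.3])]
side [ 252  145   62   37 1372]
side [280 145  34  26 368]
[]
[ 0.002  0.001  0.    -0.    -0.    -0.   ]
```

The ball is in the bowl at scene pixel (216,158), and the bowl hasn't moved. Next I'll return the tray to its place and set it down.

```bash

python3 -m creep '[[[0.03,0.01,0.02,0,0,-0.01],[0.08,0.03,0.05,0,0,-0.03],[0.17,0.06,0.11,0,0,-0.07],[0.28,0.1,0.19,0,0,-0.11],[0.4,0.13,0.26,0,0,-0.15],[0.49,0.16,0.32,0,0,-0.19],[0.55,0.18,0.36,0,0,-0.21],[0.575,0.192,0.375,0,0,-0.222]]]'
python3 -m creep '[[[0.01,0.02,0.02,0,0,-0.01],[0.04,0.07,0.07,0,0,-0.03],[0.09,0.14,0.14,0,0,-0.06],[0.15,0.23,0.24,0,0,-0.1],[0.2,0.32,0.33,0,0,-0.14],[0.25,0.39,0.4,0,0,-0.17],[0.28,0.44,0.45,0,0,-0.19],[0.294,0.463,0.475,0,0,-0.194]]]'
python3 -m creep '[[[0,0,0.02,0,0,0],[0,0,0.06,0,0,0],[0,0,0.1,0,0,0],[0,0,0.14,0,0,0],[0,0,0.18,0,0,0],[0,0,0.22,0,0,0],[0,0,0.24,0,0,0],[0,0,0.25,0,0,0]]]'
python3 go.py .481 .193 .0766 109.4; python3 -c "
from h import *
import pickle
pickle.dump(shot('side'),open('d8.pkl','wb'))"
```

```text
time: 25.75
tool_pos: [0.5, 0.1299, 0.1697]
orientation: [-0.0, 0.136, 0.991, -0.0]
wrist_force: [0.3, 0.5, -6.6]
grip_width: 0.0268
finger_force: 30.0
time: 26.75
tool_pos: [0.4817, 0.1929, 0.1129]
orientation: [0.0, -0.167, 0.986, 0.0]
wrist_force: [-0.8, 0.1, -4.9]
grip_width: 0.0272
finger_force: 30.0
time: 27.75
tool_pos: [0.4813, 0.1927, 0.0828]
orientation: [-0.0, -0.167, 0.986, 0.0]
wrist_force: [0.4, -0.2, -6.4]
grip_width: 0.027
finger_force: 30.0
[ 0.002  0.003  0.052  0.    -0.    -0.001] [0.481 0.193 0.083] 27.75
```

```bash

python3 -m creep '[[[0,0,0.01,0,0,0],[0,0,0.02,0,0,0],[0,0,0.03,0,0,0],[0,0,0.037,0,0,0],[0,0,0.043,0,0,0],[0,0,0.05,0,0,0],[0,0,0.05,0,0,0],[0,0,0.05,0,0,0]]]'
```

```text
time: 28.8
tool_pos: [0.4825, 0.193, 0.0775]
orientation: [0.001, -0.167, 0.986, 0.0]
wrist_force: [2.7, 2.1, -0.8]
grip_width: 0.0272
finger_force: 30.0
```

```bash

python3 -m creep '[[[0,0,0,0,0,0],[0,0,0,0,0,0],[0,0,0,0,0,0],[0,0,0,0,0,0],[0,0,0,0,0,0],[0,0,0,0,0,0],[0,0,0,0,0,0],[0,0,0,0,0,0]]]' 0
python3 -m creep '[[[0,0,-0.05,0,0,0],[0,0,-0.15,0,0,0],[0,0,-0.3,0,0,0],[0,0,-0.45,0,0,0],[0,0,-0.6,0,0,0],[0,0,-0.75,0,0,0],[0,0,-0.9,0,0,0],[0,0,-1,0,0,0]]]'
python3 - <<'E'
from h import *
a=shot('scene');b=shot('wrist')
cv2.imwrite('pics/s9.png',np.hstack([cv2.resize(a['color'][110:270,160:360],(400,320)),cv2.resize(b['color'][40:300,90:415],(400,320))])[...,::-1])
E
```

```text
time: 29.8
tool_pos: [0.4814, 0.1927, 0.077]
orientation: [-0.0, -0.167, 0.986, -0.0]
wrist_force: [0.3, 1.1, 0.7]
grip_width: 0.0862
finger_force: 0.0
time: 30.8
tool_pos: [0.4818, 0.1928, 0.1987]
orientation: [0.001, -0.167, 0.986, -0.0]
wrist_force: [-0.5, -0.6, -0.9]
grip_width: 0.0868
finger_force: 0.0
```

View pics/s9.png

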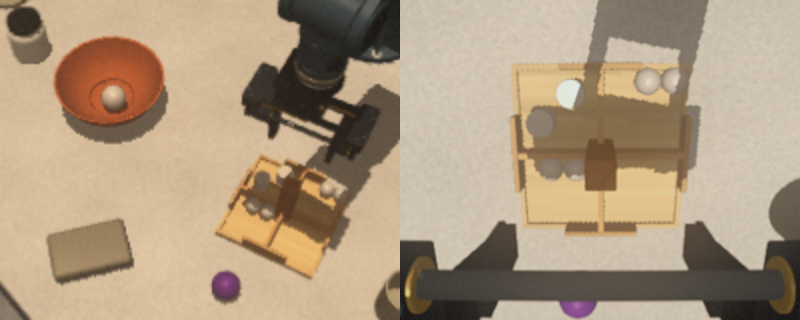

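The large ball is in the bowl at (113,97). The tray is flat with two rods, two small balls and two small balls in their own bays, the large ball's bay is empty, and the gripper is clear.

```bash

python3 -m creep '[[[0,0,-0.05,0,0,0],[0,0,-0.1,0,0,0],[0,0,-0.15,0,0,0],[0,0,-0.2,0,0,0],[0,0,-0.2,0,0,0],[0,0,-0.2,0,0,0],[0,0,-0.2,0,0,0],[0,0,-0.2,0,0,0]]]' && python3 -c "
from cell import robot
print(robot.job_done())"
```

```text
time: 31.9
tool_pos: [0.4812, 0.1927, 0.2208]
orientation: [-0.0, -0.167, 0.986, 0.0]
wrist_force: [-0.6, -0.5, 0.9]
grip_width: 0.0872
finger_force: 0.0
the job is handed in; nothing more can be done
None
```

The large ball is in the terracotta bowl, the small balls and rods are still in their own bays, and the tray is back flat on the table and released; I handed the job in at about 32 s.

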